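# Centre the calibration weight on the balance pan and start the adjustment

### The arm

A 6-joint arm with a two-finger parallel gripper is mounted at the origin on a cart in front of the work surface, level with it; the furniture and walls round the work are solid. World frame = base frame: x ahead of the robot, y to its left, z up, the work surface at z = 0. Lengths are in m, angles in rad, forces in N, time in s.
With the tool pointing down it reaches from about 0.35 to 0.975 m from the base axis. Payload 4.9 kg.
Tool frame: the origin (TCP) lies at the very end of the fingers, on their centre line; the grasp point (between the pads) lies 19 mm behind it; z points along the fingers, y is the line along which they close (so a half turn about z gives the same grasp; the last joint's range is limited). The gripper opens to 85 mm and grips with 20 to 120 N. Pads are 22 mm wide; open, the fingers measure 114 mm over their backs; the gripper's body (76 mm by 85 mm) begins 54 mm behind the grasp point. The pads swing forward as they close: fully open they stand 13 mm farther back than shut.
Start: joints at [1.059, 0.053, 1.613, -0, 1.476, -0.119], TCP at [0.239, 0.577, 0.231] pointing down, gripper open.
Joint ranges: [-3.01, 3.01], [-1.01, 2.22], [0.06, 2.58], [-1.02, 4.17], [0.09, 2.62], [-3.14, 3.14]. Speed limits (rad/s): [2.57, 2.57, 3.14, 3.14, 3.14, 3.14].

### API

Orientations are given as a rotation vector (axis times angle).
In Python, from station import ctrl gives the robot as it stands.
- The arm moves only by the shell command python3 -m crank 'ROWS' [OPENING] [FORCE]. ROWS is text: rows parted by semicolons, each of 4 numbers parted by spaces: the shift along the world's x, y, z in units of 0.5 m (1.0 is 0.5 m), then the turn about the world's z in units of 90 degrees (1.0 is 90 degrees). In form: x y z turn; .... A call has exactly 5 rows; each row shifts and turns the commanded pose from where the row before left it; what a row does not reach is not made up. A row lasts 1/12 s, in which the tool goes at most 41.7 mm and 7.16 degrees, less where a joint would pass 70% of its speed; a pose out of reach is approached as far as the arm can. A call with a number of a shift or a turn outside -1 to 1 is refused whole. A call with a gripper value outside its range is refused whole. OPENING is the opening in per cent of the stroke, from 0 (shut) to 100 (fully open), set as the call begins (- or left out, the last holds). The fingers move at their own pace and stop on an object; FORCE is the grip in N (left out, the last holds). Time passes only in rows, so rows that do not move let the fingers close, or fill a call up. It gives the time, the measured TCP pose, the force, the opening and the grip force at its end, in the units of the state.
- ctrl.get_obs(): the state, without advancing time (a new reading comes with each control period).
- ctrl.get_image(name): name is "scene" or "top" or "wrist"; returns (picture, depth): 480x640x3 uint8, red, green, blue; 480x640 float32, m along the optical axis (not along the pixel's ray), 0 where there is no reading.
- ctrl.get_calibration(name): a dict with "fx", "fy", "cx", "cy" (pixels), "extrinsics" (4x4, takes a point from world to camera coordinates). Camera axes: x right, y down, z forward; pixel columns grow to the right and rows downward; lengths in m; the calibration is good to about 2 mm. A picture is of the moment at which its call begins: read the wrist's pose just before it. get_calibration takes no time and is no camera call; for the wrist camera it gives the pose at the moment of the call.
- ctrl.finish_job(): hands the job in; it is judged then, once.
The state is a dict: "t": time; "q": joint angles; "dq": joint speeds; "effort": joint torques, N m; "tool_pos": TCP position; "tool_rot": TCP orientation; "contact_force": force on the tool from outside, world axes, zero at the start; "wrist_torque": the same for the moment, N m; "opening": finger opening in m; "grip_force": force on a finger pad.
Only numpy, scipy, OpenCV 4.12 (cv2) and the standard library are available. Lean on these libraries where they do the work, as an engineer would, in place of code of your own. Each camera call takes 0.05 s, during which the arm holds its last target. There are 200 camera calls.

### The job

The big brass calibration weight stands off-centre on the small rocking pan of the laboratory balance: with light fingertip taps from the side, never gripping or lifting it, nudge it until it stands inside the engraved ring in the middle of the pan. Do not topple it, knock it off or lean on the pan. Only then, with the weight standing there untouched, press the blue key fully down and let it go, leaving the grey key and the things around alone.

Things in the scene. Friction and masses are not known exactly. Their poses are not given: they have to be found in the camera images.
- cal_weight: the big brass weight on the balance pan, about 200 g: a round body 29 mm across, straight-sided from its foot to about 28 mm up, then a neck and a knob, 51 mm tall in all. Origin at the centre of its flat foot, z up. It slides on the pan when pushed low on the body with 1 to 2 N; pushed above about half its height it rocks, jams against the finger or topples
- pan_top (a point): centre of the upper face of the balance pan, 70 mm above the worktop; z up out of the pan. The pan is a flat round steel disc, 70 mm across and 4 mm thick, with no rim; a thin dark ring, 40 mm inside, is engraved round its centre. It stands clear above the balance housing (16 mm) on a soft central mount and rocks a few degrees under an off-centre load or a push; it cannot turn or slide. At the start the weight stands 14 to 20 mm off centre, in any direction
- balance: the white laboratory balance, fixed to the worktop, 200 mm deep (its x, towards the rear), 160 mm wide (its y), housing top 54 mm above the worktop. Origin at the middle of its footprint, on the worktop; turned up to 0.3 rad. The pan centre is 35 mm behind the origin; the key panel with the display slopes down 10 degrees to the front, the side that faces the robot (-x)
- cal_key_top (a point): middle of the top of the blue key, on the right of the display (-y), about 54 mm above the worktop. The key is 20 x 24 mm, stands 6 mm proud of the panel and goes down 3 mm, square to the panel (10 degrees from vertical); 4 N press it fully down, and it springs back
- cal_key (a joint): travel of the blue key in m: 0 released, 0.003 fully down
- power_key_top (a point): middle of the top of the grey key of the same size, on the left of the display, 108 mm from the blue one; not to be pressed
- power_key (a joint): travel of the grey key in m: 0 released, 0.003 fully down
- spatula_2: spatula with black handle, 198 mm long, 14 mm thick, lying to the left beyond the brush; leave it alone
- small_weight: small brass weight of the same shape, 23 mm across, 41 mm tall, standing on the worktop near the front edge; leave it alone
- brush: flat cleaning brush with black handle, 153 mm long, 10 mm thick, lying left of the balance; leave it alone
- timer: white bench timer, 62 x 68 x 22 mm, lying behind the right side of the balance; leave it alone
- notebook: dark blue notebook, 210 x 150 x 15 mm, lying to the right; leave it alone
- marker: blue felt marker, 132 mm long, lying on the notebook; leave it alone
- tape_roll: roll of brown adhesive tape, 64 mm across, 19 mm tall, lying to the right; leave it alone
- pan: the pan itself, as described at pan_top; its origin is 8 mm below that point

How it is judged:
By the outcome, as a careful person would: the job done as asked, in the order asked, and still so for the second after the job is handed in, with the robot touching nothing.
It also fails if it takes over 48 s, if anything falls off the work surface, if the arm or the gripper's body presses on something with over 40 N, if the wrist force passes 120 N, or if a joint passes its speed limit or range.

## Working session

There is one attempt and no reset: what is moved stays moved. The work goes in short steps, Python scripts to look and compute and a shell command to move; the robot and the scene stay as the last step left them, time stands still between calls to the robot, and variables do not carry over. Pictures are saved under pics/ and viewed, at most 10 in all, crops included, and the job is handed in when it is done.

```bash
ls; mkdir -p pics
cat > h.py <<'E'
import numpy as np, cv2
from station import ctrl
def grab(name):
    c=ctrl.get_calibration(name); im,d=ctrl.get_image(name); return im,d,c
def world(d,c):
    v,u=np.mgrid[:480,:640]
    P=np.stack([(u-c['cx'])/c['fx']*d,(v-c['cy'])/c['fy']*d,d],-1)
    E=np.array(c['extrinsics']); return (P-E[:3,3])@E[:3,:3]
E
python3 - <<'E'
from h import *
for n in('top','scene'):
    im,d,c=grab(n); cv2.imwrite(f'pics/{n}0.png',im[...,::-1]); np.savez(f'{n}0.npz',im=im,d=d,W=world(d,c))
    print(n,c)
print(ctrl.get_obs())
E
```

```text
pics
top {'fx': 546.8318995411514, 'fy': 546.8318995411514, 'cx': 324.8987746528464, 'cy': 242.61632450566424, 'extrinsics': array([[ 0.13594628, -0.99070771, -0.00410433, -0.08714167],
       [-0.97037557, -0.13231882, -0.20214593,  0.56460373],
       [ 0.19972446,  0.03146373, -0.97934681,  1.48403041],
       [ 0.        ,  0.        ,  0.        ,  1.        ]])}
scene {'fx': 442.5453069617567, 'fy': 442.5453069617567, 'cx': 328.5583006671802, 'cy': 249.32379243117046, 'extrinsics': array([[ 0.81568801, -0.57834381, -0.013096  , -0.46466479],
       [-0.35683223, -0.48519487, -0.79828359,  0.26033072],
       [ 0.45532826,  0.65582343, -0.60213935,  0.92303696],
       [ 0.        ,  0.        ,  0.        ,  1.        ]])}
{'t': 0.1, 'q': array([ 1.05897269e+00,  5.33066808e-02,  1.61419879e+00,  8.93292336e-06,
        1.47597991e+00, -1.19008183e-01]), 'dq': array([ 0.00106887, -0.00195608, -0.00364095, -0.00187556,  0.00341646,
       -0.00119969]), 'effort': array([ 3.28545339e-04, -3.94899738e+01, -3.71363425e+01, -1.89942248e-04,
        3.93480237e-03,  2.46900663e-05]), 'tool_pos': array([0.23896236, 0.57689045, 0.23015098]), 'tool_rot': array([-6.12958441e-01, -3.08060651e+00,  2.82154940e-03]), 'contact_force': array([-0.27997641,  0.98269126, -0.38365014]), 'wrist_torque': array([ 0.01807956,  0.00061   , -0.02465336]), 'grip_force': 0.0, 'opening': 0.0853978407834355}
```

View pics/top0.png

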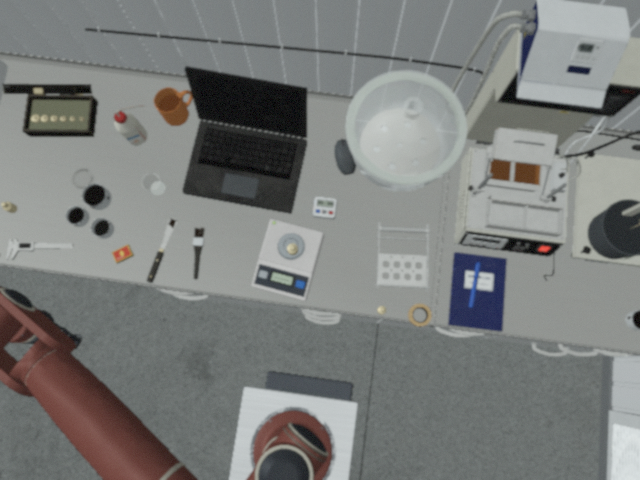

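View pics/scene0.png

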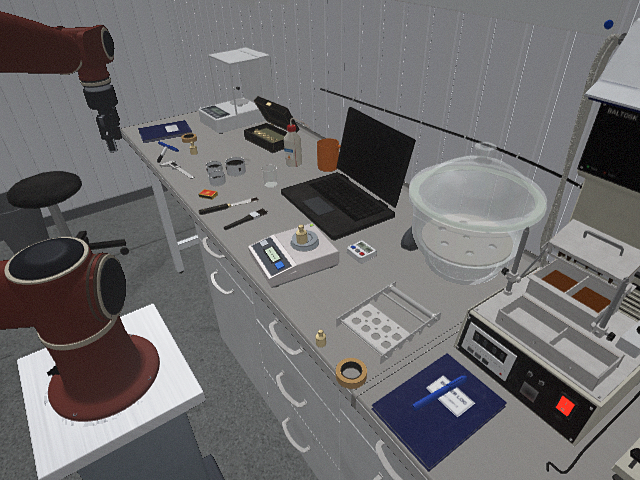

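The top view shows the balance at about (288,260), pan at (291,246), blue key at (300,284) and grey key at (263,278). The scene view shows the weight on the pan at (301,237).

Run:
```python
from h import *
z=np.load('top0.npz');W=z['W']
for n,(u,v) in dict(pan=(291,246),blue=(300,284),grey=(263,278),bl=(268,222),br=(322,234),fl=(253,287),fr=(307,298)).items(): print(n,W[v,u].round(3))
z=np.load('scene0.npz');W=z['W'];m=(W[...,2]>.085)&(W[...,2]<.125)&(abs(W[...,0]-.62)<.15)&(abs(W[...,1])<.12)
print(m.sum(),np.median(W[m],0), W[m][:,2].max())
c=ctrl.get_calibration('wrist');o=ctrl.get_obs();E=np.array(c['extrinsics']);print(c['fx'],'cam',-E[:3,:3].T@E[:3,3],'fwd',E[2,:3],'right',E[0,:3])
```

```text
pan [0.537 0.078 0.12 ]
blue [0.446 0.043 0.053]
grey [0.45  0.149 0.042]
bl [ 0.622  0.167 -0.   ]
br [0.596 0.002 0.054]
fl [0.425 0.179 0.005]
fr [ 0.416  0.021 -0.002]
151 [0.53361061 0.0667987  0.10113007] 0.12478587944265926
369.4520126359425 cam [0.16218177 0.60889363 0.37259274] fwd [ 0.30331742 -0.12720698 -0.94436059] right [ 0.38260071  0.92391247 -0.00156577]
```

```bash
R='';  python3 -m crank '.035 -.068 0 0;.035 -.068 0 0;.035 -.068 0 0;.035 -.068 0 0;.035 -.068 0 0' 0 20; python3 -m crank '.035 -.068 0 0;.035 -.068 0 0;.035 -.068 0 0;.035 -.068 0 0;.035 -.068 0 0'; python3 -m crank '.035 -.068 0 0;.035 -.068 0 0;.035 -.068 0 0;.035 -.068 0 0;.035 -.068 0 0'; python3 -m crank '0 0 0 0;0 0 0 0;0 0 0 0;0 0 0 0;0 0 0 0'
python3 - <<'E'
from h import *
o=ctrl.get_obs();print(o['tool_pos'],o['tool_rot'])
im,d,c=grab('wrist'); cv2.imwrite('pics/w1.png',im[...,::-1]); np.savez('w1.npz',im=im,d=d,W=world(d,c),E=c['extrinsics'])
E
```

```text
t: 0.52
tool_pos: [0.3268, 0.4057, 0.2307]
tool_rot: [-0.612, -3.081, 0.001]
contact_force: [0.5, 0.4, -0.2]
opening: 0.0255
grip_force: 0.0
t: 0.93
tool_pos: [0.4144, 0.2356, 0.2309]
tool_rot: [-0.613, -3.081, 0.0]
contact_force: [1.3, -0.3, -0.2]
opening: 0.0002
grip_force: 0.0
t: 1.35
tool_pos: [0.5019, 0.0655, 0.2309]
tool_rot: [-0.613, -3.081, -0.0]
contact_force: [0.8, 0.5, 0.6]
opening: 0.0
grip_force: 0.0
t: 1.77
tool_pos: [0.5012, 0.0686, 0.2312]
tool_rot: [-0.61, -3.082, -0.0]
contact_force: [0.1, -0.2, -0.5]
opening: -0.0
grip_force: 0.0
[0.50119891 0.06858223 0.23116287] [-6.09841376e-01 -3.08156346e+00 -2.19482599e-04]
```

View pics/w1.png

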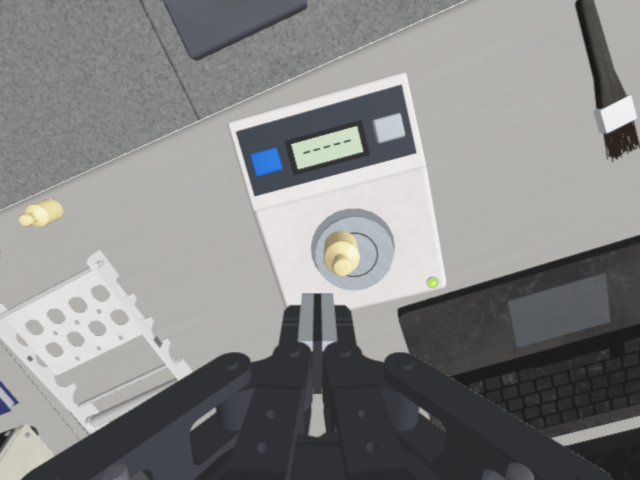

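The wrist view shows the pan centred at about (353,250). The weight's foot is off to the left (right-hand, -y side), with its knob at (341,265), blue key at (266,162), grey key at (390,128), and fingertips at (317,295).

```bash
cat >> h.py <<'E'
def measure(im,d,c):
    W=world(d,c); hsv=cv2.cvtColor(im,cv2.COLOR_RGB2HSV).astype(int); H,S,V=hsv[...,0],hsv[...,1],hsv[...,2]
    near=(abs(W[...,0]-.54)<.07)&(abs(W[...,1]-.075)<.07)&(d>0)
    brass=near&(H>12)&(H<35)&(S>60)&(W[...,2]>.06)
    # pan outline: convex hull of steel + ellipse -> circle in the plane
    pan=near&(W[...,2]>.0645)&(W[...,2]<.076)&~brass
    pan=cv2.morphologyEx(pan.astype('u1'),cv2.MORPH_OPEN,np.ones((3,3)))
    n,l,st,_=cv2.connectedComponentsWithStats(pan); pan=l==1+st[1:,4].argmax()
    P=W[pan]; A=np.c_[P[:,:2],np.ones(len(P))]; pl=np.linalg.lstsq(A,P[:,2],rcond=None)[0]
    hull=cv2.convexHull((P[:,:2]*1e3).astype('f4')); (cx,cy),r=cv2.minEnclosingCircle(hull)
    B=W[brass]; body=B[(B[:,2]>.074)&(B[:,2]<.096)]; E=np.array(c['extrinsics']); cam=-E[:3,:3].T@E[:3,3]
    from scipy.optimize import least_squares
    f=lambda p:np.hypot(body[:,0]-p[0],body[:,1]-p[1])-.0145
    s=least_squares(f,body[:,:2].mean(0)+.01*(lambda v:v/np.linalg.norm(v))(body[:,:2].mean(0)-cam[:2]),loss='soft_l1',f_scale=.001)
    top=B[B[:,2]>B[:,2].max()-.004]
    print('pan',cx,cy,'r',r,'plane tilt',pl[:2],'z at c',pl@[cx/1e3,cy/1e3,1])
    print('body',s.x*1e3,'rms',np.sqrt((s.fun**2).mean())*1e3,len(body),'knob',top.mean(0)*1e3,'off',s.x*1e3-[cx,cy])
    return pan,brass,W,hsv
E
python3 - <<'E'
from h import *
z=np.load('w1.npz');c=ctrl.get_calibration('wrist');im=z['im']
pan,brass,W,hsv=measure(im,z['d'],c)
for n,(u,v) in dict(blue=(266,162),grey=(390,128),tip=(317,296)).items(): print(n,W[v-2:v+3,u-2:u+3].mean((0,1)).round(4))
H,S=hsv[...,0],hsv[...,1]
b=(H>100)&(H<118)&(S>180);n,l,st,ce=cv2.connectedComponentsWithStats(b.astype('u1'))
i=1+st[1:,4].argmax();print(ce[i],st[i],np.median(W[l==i],0), W[l==i].min(0),W[l==i].max(0))
o=im[:,:,::-1].copy();o[pan]=(0,255,0);o[brass]=(0,0,255)
dd=cv2.resize(np.hstack([im[200:310,290:420,::-1],o[200:310,290:420]]),None,fx=3,fy=3,interpolation=2);cv2.imwrite('pics/w1c.png',dd)
E
```

```text
pan 551.0490112304688 83.49249267578125 r 35.04375457763672 plane tilt [0.04220681 0.02507105] z at c 0.0700726198626553
body [538.24408183  75.12458182] rms 0.2597101070492652 244 knob [535.96413167  72.49887124 119.16142125] off [-12.8049294   -8.36791085]
blue [0.4489 0.0428 0.0538]
grey [0.4628 0.1501 0.0538]
tip [0.4925 0.0721 0.2378]
[265.88727858 161.43800322] [251 148  31  28 621] [0.44840219 0.04294359 0.05357378] [0.42430616 0.0298155  0.05008371] [0.45903627 0.10012476 0.37365265]
```

View pics/w1c.png

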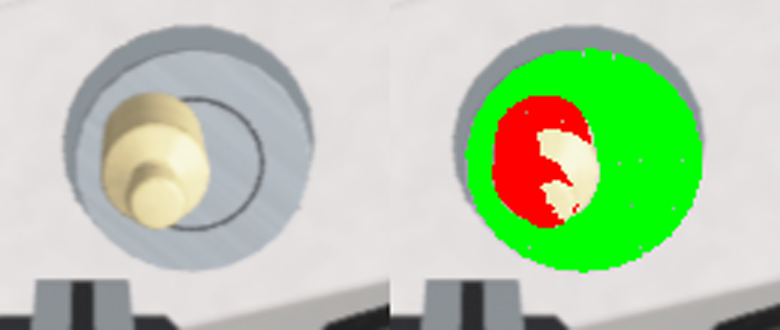

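The crop confirms the segmentation: the pan is fully outlined and the weight is left of the ring centre. Next I check the fingertip geometry from depth.

Run:
```python
from h import *
from scipy.spatial.transform import Rotation as R
o=ctrl.get_obs();z=np.load('w1.npz');T=(z['W']-o['tool_pos'])@R.from_rotvec(o['tool_rot']).as_matrix()
m=(abs(T[...,2]+.05)<.06)&(z['d']>0);P=T[m]*1e3
for a in range(-70,4,5):
    s=P[(P[:,2]>=a)&(P[:,2]<a+5)]
    s=s[(abs(s[:,1])<60)]
    if len(s)>5: print(a,'x',np.percentile(s[:,0],[2,98]).round(1),'y',np.percentile(s[:,1],[2,98]).round(1),len(s))
```

```text
-70 x [-10.9  16.1] y [-45.6  45.6] 4898
-65 x [-11.1  14.9] y [-41.9  42. ] 3574
-60 x [-10.   11.3] y [-37.1  37.3] 6049
-55 x [-9.6 12.3] y [-34.6  34.8] 3491
-50 x [-9.5 12.3] y [-30.2  30.3] 2363
-45 x [ 4.8 12.5] y [-20.9  20.7] 823
-40 x [-11.7  10.7] y [-8.7  8.8] 888
-35 x [ 5.1 10.2] y [-12.9  13.2] 440
-30 x [ 4.9 10.1] y [-12.9  13.1] 574
-25 x [ 4.9 10.1] y [-13.   13.2] 531
-20 x [ 4.7 10.2] y [-12.7  13.3] 464
-15 x [ 5.  10.1] y [-12.9  13. ] 420
-10 x [ 5. 10.] y [-11.5  11.6] 300
-5 x [8.9 9.7] y [-5.9  6.6] 55
```

```bash
python3 -m crank '.0026 -.0055 0 .078;.0026 -.0055 0 .078;.0026 -.0055 0 .078;.0026 -.0055 0 .078;.0026 -.0055 0 .078' >/dev/null; python3 -m crank '0 0 0 .078;0 0 0 .078;0 0 0 .078;0 0 -.06 0;0 0 -.06 0'; python3 -m crank '0 0 -.06 0;0 0 -.06 0;0 0 0 0;0 0 0 0;0 0 0 0'
```

```text
t: 2.65
tool_pos: [0.5099, 0.0545, 0.1734]
tool_rot: [-0.911, 3.0, -0.003]
contact_force: [-0.1, -0.5, 0.0]
opening: -0.0003
grip_force: 0.0
t: 3.07
tool_pos: [0.5092, 0.0541, 0.1132]
tool_rot: [-0.91, 3.004, -0.001]
contact_force: [0.3, -0.7, 1.1]
opening: -0.0002
grip_force: 0.0
```

```bash
python3 -m crank '0 0 -.036 0;0 0 -.036 0;-.0016 .0024 0 0;0 0 0 0;0 0 0 0'
```

```text
t: 3.48
tool_pos: [0.509, 0.055, 0.0778]
tool_rot: [-0.909, 3.004, -0.002]
contact_force: [0.3, -0.2, 0.1]
opening: 0.0001
grip_force: 0.0
```

```bash
python3 -m crank '0 0 -.0056 0;0 0 0 0;.0067 .0044 0 0;.0067 .0044 0 0;0 0 0 0'; python3 -m crank '0 0 0 0;.0016 .0011 0 0;.0016 .0011 0 0;.0016 .0011 0 0;0 0 0 0'
```

```text
t: 3.9
tool_pos: [0.515, 0.0596, 0.073]
tool_rot: [-0.91, 3.006, -0.0]
contact_force: [0.3, -0.0, 0.1]
opening: -0.0001
grip_force: 0.0
t: 4.32
tool_pos: [0.5165, 0.0609, 0.0725]
tool_rot: [0.909, -3.007, 0.0]
contact_force: [-0.5, -0.4, -0.0]
opening: 0.0001
grip_force: 0.3
```

```bash
python3 -m crank '0 0 .003 0;.0017 .0011 0 0;.0017 .0011 0 0;.0017 .0011 0 0;0 0 0 0'; python3 -m crank '.0017 .0011 0 0;.0017 .0011 0 0;.0017 .0011 0 0;0 0 0 0;0 0 0 0'
python3 - <<'E'
from h import *
im,d,c=grab('wrist'); cv2.imwrite('pics/w2.png',im[...,::-1]);print(ctrl.get_obs()['contact_force'])
E
```

```text
t: 4.73
tool_pos: [0.5192, 0.0625, 0.0741]
tool_rot: [-0.91, 3.007, -0.0]
contact_force: [-0.6, -0.3, 0.8]
opening: 0.0002
grip_force: 0.5
t: 5.15
tool_pos: [0.5217, 0.0643, 0.074]
tool_rot: [-0.91, 3.007, 0.0]
contact_force: [-0.2, -1.0, -0.2]
opening: -0.0003
grip_force: 0.4
[0.22588342 0.66284571 1.0175902 ]
```

View pics/w2.png

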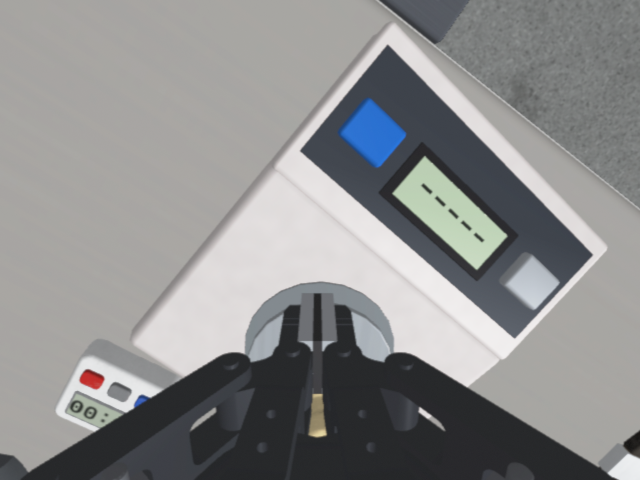

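The weight's knob shows behind the fingers at (317,415), still standing. I'll push about 4 mm more, then back off, lift and measure.

```bash
python3 -m crank '.0017 .0011 0 0;.0017 .0011 0 0;.0017 .0011 0 0;.0017 .0011 0 0;0 0 0 0'; python3 -m crank '-.0085 -.0055 0 0;-.0085 -.0055 0 0;-.0085 -.0055 0 0;0 0 .04 0;0 0 .08 0';python3 -m crank '0 0 .08 0;0 0 .08 0;0 0 .04 0;0 0 0 0;0 0 0 0'
cat > look.py <<'E'
from h import *; import sys
im,d,c=grab('wrist'); cv2.imwrite(f'pics/{sys.argv[1]}.png',im[...,::-1]); np.savez(sys.argv[1]+'.npz',im=im,d=d)
pan,brass,W,hsv=measure(im,d,c); print(pan.sum(),ctrl.get_obs()['tool_pos'])
o=im[:,:,::-1].copy();o[pan]=(0,255,0);o[brass]=(0,0,255)
v,u=np.nonzero(pan|brass);v0,u0=int(v.mean()),int(u.mean())
sl=np.s_[max(0,v0-70):v0+70,max(0,u0-70):u0+70]
cv2.imwrite(f'pics/{sys.argv[1]}c.png',cv2.resize(np.hstack([im[:,:,::-1][sl],o[sl]]),None,fx=2.8,fy=2.8))
E
python3 look.py w3
```

```text
t: 5.62
tool_pos: [0.5252, 0.0665, 0.074]
tool_rot: [-0.909, 3.007, -0.0]
contact_force: [-1.0, -0.6, 1.0]
opening: -0.0004
grip_force: 0.5
t: 6.03
tool_pos: [0.5073, 0.0579, 0.1285]
tool_rot: [0.905, -2.996, -0.006]
contact_force: [0.7, 0.6, -0.5]
opening: -0.0
grip_force: 0.0
t: 6.45
tool_pos: [0.5128, 0.0579, 0.2359]
tool_rot: [-0.908, 3.004, -0.002]
contact_force: [0.2, -0.4, -0.5]
opening: 0.0002
grip_force: 0.0
pan 550.623046875 83.15679931640625 r 35.08621597290039 plane tilt [0.01571207 0.00847333] z at c 0.06989555914487058
body [546.32835102  81.39718652] rms 0.22518927605110647 256 knob [545.33820679  79.91879303 119.85437445] off [-4.29469586 -1.7596128 ]
3093 [0.51179947 0.05798955 0.2335949 ]
```

View pics/w3c.png

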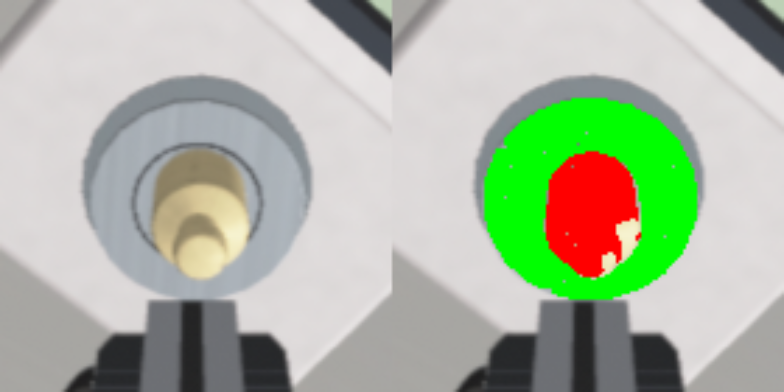

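The crop shows the weight upright, mostly inside the ring but about 4.5 mm short of the centre. One more gentle push along the same line.

```bash
python3 -m crank '0 0 -.07 0;0 0 -.07 0;0 0 -.07 0;0 0 -.07 0;0 0 0 0'; python3 -m crank '0 0 -.02 0;0 0 -.02 0;0 0 0 0;0 0 0 0;0 0 0 0'
```

```text
t: 6.92
tool_pos: [0.5041, 0.0582, 0.0834]
tool_rot: [0.904, -2.99, -0.01]
contact_force: [-1.6, -0.4, -1.3]
opening: 0.0002
grip_force: 0.0
t: 7.33
tool_pos: [0.5135, 0.0581, 0.0757]
tool_rot: [-0.909, 3.004, -0.001]
contact_force: [-0.2, -0.1, 0.4]
opening: 0.0002
grip_force: 0.0
```

```bash
python3 -m crank '0 0 -.003 0;.007 .0048 0 0;.007 .0048 0 0;0 0 0 0;0 0 0 0'; python3 -m crank '.0017 .0014 0 0;.0017 .0014 0 0;.0017 .0014 0 0;.0017 .0014 0 0;0 0 0 0';python3 -m crank '.0017 .0011 0 0;.0017 .0011 0 0;.0017 .0011 0 0;0 0 0 0;0 0 0 0'
```

```text
t: 7.75
tool_pos: [0.5197, 0.0631, 0.0728]
tool_rot: [-0.91, 3.007, -0.0]
contact_force: [0.2, -0.2, 0.8]
opening: 0.0
grip_force: 0.0
t: 8.17
tool_pos: [0.5228, 0.0658, 0.0725]
tool_rot: [-0.91, 3.007, 0.0]
contact_force: [0.3, 0.9, -0.6]
opening: 0.0
grip_force: 0.0
t: 8.58
tool_pos: [0.5251, 0.0673, 0.0724]
tool_rot: [0.909, -3.007, 0.0]
contact_force: [-1.5, -0.4, 0.9]
opening: 0.0004
grip_force: 0.4
```

```bash
python3 -m crank '.0017 .0008 .002 0;.0017 .0008 0 0;.0017 .0008 0 0;.0017 .0008 0 0;.0012 .0006 0 0'; python3 -m crank '0 0 0 0;-.0085 -.0055 0 0;-.0085 -.0055 0 0;-.0085 -.0055 0 0;0 0 .04 0';python3 -m crank '0 0 .08 0;0 0 .08 0;0 0 .08 0;0 0 .04 0;0 0 0 0';python3 -m crank '0 0 0 0;0 0 0 0;0 0 0 0;0 0 0 0;0 0 0 0'; python3 look.py w4
```

```text
t: 9.0
tool_pos: [0.5293, 0.0693, 0.0735]
tool_rot: [-0.909, 3.007, -0.0]
contact_force: [0.1, -0.8, 1.3]
opening: -0.0002
grip_force: 0.3
t: 9.42
tool_pos: [0.5122, 0.0606, 0.0893]
tool_rot: [0.906, -2.999, -0.004]
contact_force: [-0.5, -0.2, -0.6]
opening: -0.0004
grip_force: 0.0
t: 9.83
tool_pos: [0.5194, 0.0607, 0.2411]
tool_rot: [-0.906, 2.996, -0.006]
contact_force: [0.7, -0.4, 0.5]
opening: 0.0002
grip_force: 0.0
t: 10.25
tool_pos: [0.5157, 0.061, 0.2317]
tool_rot: [0.909, -3.004, -0.002]
contact_force: [-1.0, -0.6, -0.2]
opening: 0.0
grip_force: 0.0
pan 550.7640991210938 83.46259307861328 r 34.97323989868164 plane tilt [ 0.00376203 -0.00235172] z at c 0.0698898655389482
body [550.41110467  84.20525669] rms 0.2225600134359479 280 knob [549.8304591   83.00592528 119.94706082] off [-0.35299445  0.74266361]
3151 [0.51586589 0.06102681 0.23209265]
```

View pics/w4c.png

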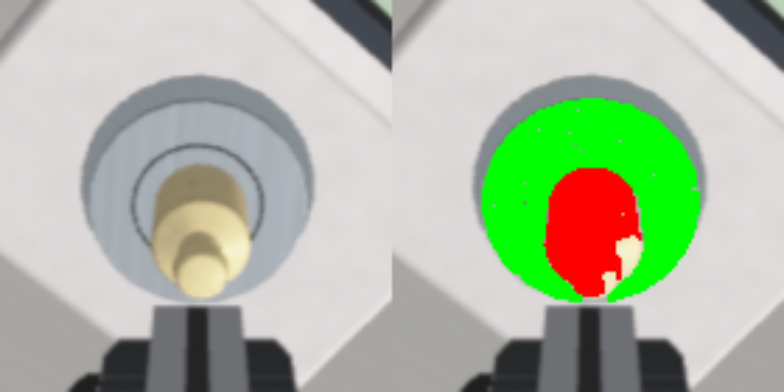

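The weight is upright and centred to within 1 mm, well inside the ring. Now I move to the blue key.

```bash
python3 -m crank '-.028 -.007 0 .0777;-.028 -.007 0 .0777;-.028 -.007 0 .0777;-.028 -.007 0 .0777;-.028 -.007 0 .0777' >/dev/null; python3 -m crank '0 0 0 .0777;0 0 0 .0777;0 0 -.06 0;0 0 -.06 0;0 0 -.06 0'; python3 -m crank '0 0 -.06 0;0 0 -.06 0;0 0 0 0;0 0 0 0;0 0 0 0'
```

```text
t: 11.13
tool_pos: [0.4468, 0.0435, 0.1428]
tool_rot: [-2.073, 2.359, -0.002]
contact_force: [-0.1, -0.1, -0.4]
opening: -0.0
grip_force: 0.0
t: 11.55
tool_pos: [0.4475, 0.0435, 0.085]
tool_rot: [-2.073, 2.359, -0.002]
contact_force: [-0.3, -0.6, -0.2]
opening: 0.0004
grip_force: 0.0
```

```bash
python3 -m crank '0 0 -.025 0;0 0 -.025 0;0 0 0 0;0 0 0 0;0 0 0 0'; python3 -m crank '0 0 -.003 0;0 0 -.003 0;0 0 -.003 0;0 0 0 0;0 0 0 0'
```

```text
t: 11.97
tool_pos: [0.448, 0.0434, 0.0606]
tool_rot: [-2.072, 2.358, -0.004]
contact_force: [0.7, 0.0, -1.3]
opening: 0.0001
grip_force: 0.0
t: 12.38
tool_pos: [0.4469, 0.0435, 0.0545]
tool_rot: [-2.073, 2.36, -0.001]
contact_force: [-0.3, -0.5, 1.3]
opening: 0.0003
grip_force: 0.9
```

```bash
python3 -m crank '0 0 -.002 0;0 0 -.002 0;0 0 0 0;0 0 0 0;0 0 0 0'
```

```text
t: 12.8
tool_pos: [0.4472, 0.0435, 0.0525]
tool_rot: [-2.073, 2.359, -0.002]
contact_force: [0.9, -0.6, 4.1]
opening: 0.0001
grip_force: 1.7
```

```bash
python3 -m crank '0 0 -.002 0;0 0 -.001 0;0 0 0 0;0 0 0 0;0 0 0 0'
```

```text
t: 13.22
tool_pos: [0.4473, 0.0435, 0.0516]
tool_rot: [-2.073, 2.359, -0.002]
contact_force: [0.7, -0.4, 8.5]
opening: -0.0002
grip_force: 4.1
```

```bash
python3 -m crank '0 0 -.002 0;0 0 0 0;0 0 0 0;0 0 0 0;0 0 0 0'; python3 -m crank '0 0 .02 0;0 0 .04 0;0 0 .08 0;0 0 .08 0;0 0 .08 0'; python3 -m crank '.04 .005 0 -.0777;0 0 0 -.0777;0 0 0 -.0777;0 0 0 -.0777;0 0 0 0'; python3 -m crank '0 0 0 -.0777;0 0 0 -.0777;0 0 0 -.0777;0 0 0 0;0 0 0 0';python3 look.py w5
python3 - <<'E'
from h import *
z=np.load('w5.npz');c=ctrl.get_calibration('wrist');W=world(z['d'],c);hsv=cv2.cvtColor(z['im'],cv2.COLOR_RGB2HSV)
b=(hsv[...,0]>100)&(hsv[...,0]<118)&(hsv[...,1]>180)&(abs(W[...,2]-.05)<.02);print(np.median(W[b],0))
E
```

```text
t: 13.63
tool_pos: [0.4475, 0.0435, 0.0514]
tool_rot: [-2.073, 2.359, -0.002]
contact_force: [-1.8, -1.2, 13.5]
opening: 0.0001
grip_force: 6.8
t: 14.05
tool_pos: [0.4445, 0.0437, 0.1993]
tool_rot: [2.071, -2.357, -0.005]
contact_force: [0.8, 0.2, 0.1]
opening: -0.0
grip_force: 0.0
t: 14.47
tool_pos: [0.4653, 0.0461, 0.1982]
tool_rot: [1.438, -2.79, -0.003]
contact_force: [-0.1, -0.1, 0.2]
opening: 0.0003
grip_force: 0.0
t: 14.88
tool_pos: [0.4658, 0.0461, 0.1987]
tool_rot: [0.917, -3.003, -0.001]
contact_force: [0.0, 0.2, 0.8]
opening: -0.0
grip_force: 0.0
[0.44817588 0.04176267 0.05372318]h.py:22: RuntimeWarning: Mean of empty slice.
  s=least_squares(f,body[:,:2].mean(0)+.01*(lambda v:v/np.linalg.norm(v))(body[:,:2].mean(0)-cam[:2]),loss='soft_l1',f_scale=.001)
  ret = um.true_divide(
Traceback (most recent call last):
  File "look.py", line 3, in <module>
    pan,brass,W,hsv=measure(im,d,c); print(pan.sum(),ctrl.get_obs()['tool_pos'])
                    ~~~~~~~^^^^^^^^
  File "h.py", line 22, in measure
    s=least_squares(f,body[:,:2].mean(0)+.01*(lambda v:v/np.linalg.norm(v))(body[:,:2].mean(0)-cam[:2]),loss='soft_l1',f_scale=.001)
ValueError: Initial guess is outside of provided bounds
```

View pics/w5.png

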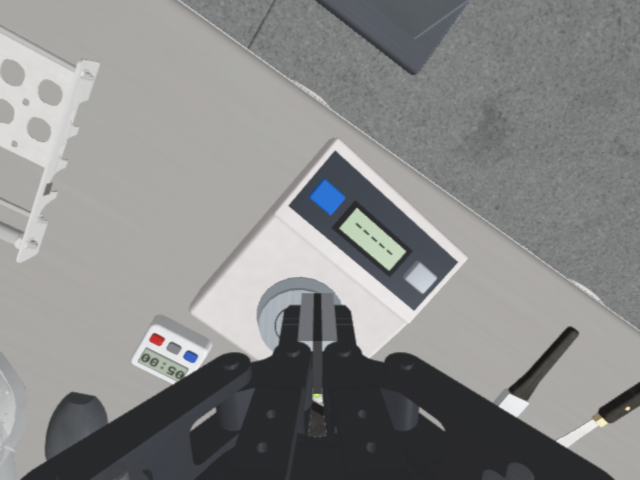

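The blue key at (328,197) is back at rest height (0.0537). The fingers hide the weight in this view, so I check it with the scene camera by numbers.

```bash
python3 - <<'E'
from h import *
im,d,c=grab('scene');W=world(d,c);m=(W[...,2]>.078)&(W[...,2]<.125)&(abs(W[...,0]-.55)<.04)&(abs(W[...,1]-.083)<.04)
print(m.sum(),W[m].mean(0),W[m].min(0),W[m].max(0))
E
python3 -c "
from station import ctrl
print(ctrl.finish_job())"
```

```text
144 [0.54438393 0.07741253 0.09870206] [0.53301927 0.06739815 0.07886801] [0.56297454 0.09372966 0.12147964]
the job is handed in; nothing more can be done
None
```

The weight was nudged to within 1 mm of the pan centre, well inside the ring, and was still standing there in a final camera check. After that, the blue key was pressed down to its stop and sprang back, and the job is handed in.

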